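# Set the pod dispenser's thumbwheel and release a pod

### The arm

A 6-joint arm with a two-finger parallel gripper is mounted at the origin on the work surface. World frame = base frame: x ahead of the robot, y to its left, z up, the work surface at z = 0. Lengths are in m, angles in rad, forces in N, time in s.
With the tool pointing down it reaches from about 0.4 to 0.825 m from the base axis. Payload 7 kg.
Tool frame: the origin (TCP) lies on the centre line of the jaws, within the pads' length; the fingertips stand tip_reach ahead of it and the grasp point (between the pads) is the TCP (tip_reach is the distance from the TCP to the fingertips, in m); z points along the fingers, y is the line along which they close (so a half turn about z gives the same grasp; the last joint's range is limited). The gripper opens to 88 mm and grips with 3 to 60 N. Pads are 19 mm wide; open, the fingers measure 130 mm over their backs; the gripper's body (78 mm by 193 mm) begins 47 mm behind the grasp point.
Start: joints at [1.474, 0.359, 0.012, 0, -1.224, -0.288], TCP at [0.253, 0.626, 0.246] pointing down, gripper open.
Joint ranges: [-3.07, 3.07], [-1.43, 2.12], [-1.02, 1.25], [-3.03, 1.67], [-3.05, -0], [-3.03, 3.03]. Speed limits (rad/s): [2.39, 2.39, 3.01, 3.14, 3.14, 3.14].

### API

Orientations are given as [roll, pitch, yaw] about the fixed x, y, z axes, in that order (R = Rz(yaw) Ry(pitch) Rx(roll)).
In Python, from station import get_state, grab_frame, calibration, job_done, find_in, mark_of, tip_reach gives the robot as it stands.
- The arm moves only by the shell command python3 -m handwheel 'ROWS' [OPENING] [FORCE]. ROWS is JSON, a list of rows, each an object with "delta_pos": the shift along the world's x, y, z in units of 30 mm (1.0 is 30 mm), a list of three; "dr": the turn, a rotation vector about the world's x, y, z in degrees, a list of three. In form: [{"delta_pos": [tx, ty, tz], "dr": [rx, ry, rz]}, ...]. A call has 1 to 10 rows; each row shifts and turns the commanded pose from where the row before left it; what a row does not reach is not made up. A row lasts 1/10 s, in which the tool goes at most 50 mm and 8.59 degrees, less where a joint would pass 70% of its speed; a pose out of reach is approached as far as the arm can. A call is refused whole if a number of a shift passes 1 or a number of a turn 8.59, either way. A call with a gripper value outside its range is refused whole. OPENING is the closure, from -1 (fully open) to 1 (shut), set as the call begins (- or left out, the last holds). The fingers move at their own pace and stop on an object; FORCE is the grip in N (left out, the last holds). Time passes only in rows, so rows that do not move let the fingers close. It gives the time, the measured TCP pose, the force, the opening and the grip force at its end, in the units of the state.
- get_state(): the state, without advancing time (a new reading comes with each control period).
- grab_frame(name): name is "scene" or "top"; returns the picture (400x640x3 uint8, red, green, blue); there is no depth.
- calibration(name): a dict with "fx", "fy", "cx", "cy" (pixels), "extrinsics" (4x4, takes a point from world to camera coordinates). Camera axes: x right, y down, z forward; pixel columns grow to the right and rows downward; lengths in m; the calibration is good to about 2 mm. A picture is of the moment at which its call begins. calibration takes no time and is no camera call.
- job_done(): hands the job in; it is judged then, once.
Trained networks look in the newest picture that a camera, given by its name, has taken for a name from the list of things; names that differ only in an ending like _2 or _b are one class to them, and where a whole thing is asked for, a point or a joint stands for the part that bears it (a point fixed in the world has none). Each returns a list of dicts, best first, with "conf" (0 to 1); they miss things now and then, are a little off and sometimes report something else, mostly with a low value. They report only what shows in the picture. A call takes as long as a camera call. They do not tell look-alikes from the thing itself.
- find_in(camera, query): "location" ([column, row] in pixels, amid what is visible of it).
- mark_of(camera, query): "location" ([column, row] in pixels: a listed point, or the origin of a listed thing).
The state is a dict: "t": time; "q": joint angles; "qd": joint speeds; "joint_efforts": joint torques, N m; "eef_pos": TCP position; "ee_rot": TCP orientation; "force": force on the tool from outside, world axes, zero at the start; "moment": the same for the moment, N m; "width": finger opening in m; "gripper_force": force on a finger pad.
Only numpy, scipy, OpenCV 4.12 (cv2) and the standard library are available. Lean on these libraries where they do the work, as an engineer would, in place of code of your own. Each camera call takes 0.05 s, during which the arm holds its last target. There are 200 camera calls.

### The job

Flick the lobes of the dispenser's star-shaped thumbwheel with a fingertip, anticlockwise seen from above, click by click until the red lobe stands at the black pointer, without going past it. Then press the orange key fully down until the empty pod rolls into the catch tray, and let the key come up again. Do not touch or lift the pod, do not press the key before the wheel is set, and leave the other things on the counter and the tawa where they are.

Things in the scene. Friction and masses are not known exactly. Their poses are not given: they have to be found in the camera images.
- dispenser: White plastic pod dispenser, fixed, 175 x 295 mm. Origin: on the counter under its middle; x to its back, y to its left, z up. Left: flat deck 50 mm high (x -87 to 87, y -70 to 152 mm) with star wheel and orange key. Right: sloping open pod lane between walls 85 mm high (y -141 to -69 mm), back wall 100 mm high; in front of it (x -87 to -160 mm) the catch tray, walls 45 mm high.
- selector (a joint): Angle (rad) of the star wheel, growing anticlockwise seen from above; 0 = red lobe at the black pointer. It rests in clicks 1.0472 rad apart, a lobe always at the pointer. Pushed more than half-way to the next click it is drawn into it, else it springs back; 1 to 4 N at a lobe turns it. Starts 2 to 4 clicks short (about -2.09, -3.14 or -4.19). Stops at -4.71 and +1.36.
- wheel_hub (a point): Top centre of the star wheel's hub (31 mm radius), on its vertical axis at x 0, y 85 mm of the dispenser, 70 mm above the counter (a disc on it is 4 mm higher). Six lobes 60 degrees apart, five grey, one red: upright round posts 14 mm thick, centred 50 mm from the axis, 53 to 77 mm above the counter, joined to the hub by ribs 10 mm wide (to 69 mm up).
- red_lobe (a point): Centre of the top of the red lobe, 77 mm above the counter.
- pointer (a point): Tip of the black T-shaped pointer mark (44 mm wide) on the deck, behind the wheel (x 60, y 85 mm in the dispenser's frame), flat on the deck.
- release_key (a joint): Travel (m) of the round orange key, 32 mm across, straight down: 0 = up, 0.008 = fully down. It springs back; 2 N starts it, 6 N holds it fully down. It carries the orange gate, a bar across the pod lane that sinks with it; the pod needs the gate down for about half a second to roll past.
- key_top (a point): Centre of the top face of the orange key, 66 mm above the counter when up; at x -30, y -30 mm in the dispenser's frame.
- pod_center (a point): Centre of the empty aluminium pod with a copper band, a cylinder 36 mm across and 40 mm long lying across the lane against the orange gate; about 70 mm above the counter at first. It rolls down the lane into the tray when the gate sinks.
- tray (a point): Centre of the inner floor of the catch tray (inner 66 by 60 mm, floor 6 mm above the counter).
- tawa: Aluminium tawa, flat disc 240 mm across, 7 mm thick, black handle; on the right burner, 88 mm up. Origin: centre of underside. Bystander.
- davara: Steel davara, shallow cup 96 mm across, 35 mm high; origin centre of underside. Bystander.
- tumbler: Steel tumbler 66 mm across, 85 mm high; origin centre of underside. Bystander.
- dosa_spatula: Wooden dosa spatula 260 mm long lying flat along its x axis; origin under it. Bystander.
- spice_jar: Amber jar with green cap, 60 mm across, 85 mm high; origin centre of underside. Bystander.
- katori: Small steel bowl 80 mm across, 38 mm high; origin centre of underside. Bystander.
- spare_pods: Upright sleeve of spare pods, aluminium, 38 mm across, 75 mm high; origin centre of underside. Bystander.
- pod: The same pod as a body; its origin is on its round side, 18 mm from its centre, and turns with it as it rolls.
Mind the look-alikes: they are no part of the job. What is shaped like the pod but brown is not meant.

How it is judged:
By the outcome, as a careful person would: the job done as asked, in the order asked, and still so for the second after the job is handed in, with the robot touching nothing.
It also fails if it takes over 64 s, if anything falls off the work surface, if the arm or the gripper's body presses on something with over 40 N, if the wrist force passes 120 N, or if a joint passes its speed limit or range.

## Working session

There is one attempt and no reset: what is moved stays moved. The work goes in short steps, Python scripts to look and compute and a shell command to move; the robot and the scene stay as the last step left them, time stands still between calls to the robot, and variables do not carry over. Pictures are saved under pics/ and viewed, at most 10 in all, crops included, and the job is handed in when it is done.

```bash
mkdir -p pics; cat > h.py <<'E'
import numpy as np,cv2
from station import *
def ray(cam,px):
    c=calibration(cam);E=np.array(c["extrinsics"]);R,t=E[:3,:3],E[:3,3]
    d=R.T@np.array([(px[0]-c["cx"])/c["fx"],(px[1]-c["cy"])/c["fy"],1]);return -R.T@t,d
def at_z(cam,px,z):
    o,d=ray(cam,px);return (o+d*(z-o[2])/d[2])
def proj(cam,p):
    c=calibration(cam);E=np.array(c["extrinsics"]);q=E[:3,:3]@p+E[:3,3]
    return np.array([c["fx"]*q[0]/q[2]+c["cx"],c["fy"]*q[1]/q[2]+c["cy"]])
E
python3 - <<'E'
from h import *
np.set_printoptions(precision=4,suppress=True)
for n in("scene","top"):
    cv2.imwrite(f"pics/{n}0.png",grab_frame(n)[:,:,::-1])
print(tip_reach, get_state())
Z=dict(wheel_hub=.074,red_lobe=.077,pointer=.05,key_top=.066,pod_center=.07,tray=.006,dispenser=0,tumbler=0,spice_jar=0,spare_pods=0,davara=0,katori=0,dosa_spatula=0)
for q,z in Z.items():
  for n in("top","scene"):
    for r in mark_of(n,q)[:2]: print(q,n,np.round(r["location"],1),round(r["conf"],2),at_z(n,r["location"],z))
E
```

```text
0.019 {'t': 0.1, 'q': array([ 1.4741,  0.3594,  0.0111, -0.0003, -1.2241, -0.2881]), 'qd': array([-0.0009, -0.0015,  0.0002, -0.0004,  0.0014, -0.0017]), 'joint_efforts': array([ -0.0004, -58.416 ,  29.3753,   7.0155,   0.0101,  -0.0001]), 'eef_pos': array([0.2532, 0.6252, 0.2447]), 'ee_rot': array([ 3.14  , -0.0002, -0.3849]), 'force': array([-0.1169,  0.5496, -0.321 ]), 'moment': array([-0.0512, -0.0267, -0.0259]), 'gripper_force': 0.0, 'width': 0.08732693637328706}
wheel_hub top [238.5 204.7] 0.76 [0.5514 0.1186 0.074 ]
wheel_hub scene [405.7 211.1] 0.87 [0.5477 0.1193 0.074 ]
red_lobe top [224.9 218.9] 0.67 [0.5117 0.1559 0.077 ]
red_lobe scene [417.1 202.3] 0.91 [0.5134 0.144  0.077 ]
pointer top [249.8 186.8] 0.74 [0.6057 0.0911 0.05  ]
pointer scene [394.  230.8] 0.74 [0.6016 0.1016 0.05  ]
key_top top [270.6 229.8] 0.66 [0.4795 0.0291 0.066 ]
key_top scene [371.8 183.6] 0.51 [0.48   0.0129 0.066 ]
pod_center top [299.7 224.6] 0.74 [ 0.4925 -0.0533  0.07  ]
pod_center top [353.2 218.8] 0.51 [ 0.5062 -0.2038  0.07  ]
pod_center scene [343.7 181.5] 0.73 [ 0.4982 -0.0646  0.07  ]
[... 495 characters left out ...]
 -0.3497  0.    ]
tumbler scene [406.1 212.3] 0.54 [0.5039 0.1272 0.    ]
spice_jar top [234.3 140. ] 0.61 [0.76   0.1482 0.    ]
spice_jar scene [399.1 296.6] 0.61 [0.7565 0.1518 0.    ]
spare_pods top [324.2 132.9] 0.76 [ 0.7768 -0.1284  0.    ]
spare_pods scene [294.  268.1] 0.64 [ 0.7585 -0.1298  0.    ]
davara top [406.5 263. ] 0.94 [ 0.3784 -0.3627  0.    ]
davara top [236.7 205.8] 0.43 [0.5564 0.1392 0.    ]
davara scene [264.6 141.9] 0.93 [ 0.37   -0.3596 -0.    ]
davara scene [369.2 185.3] 0.53 [0.4414 0.0042 0.    ]
katori top [281.9 128.9] 0.73 [0.7921 0.0016 0.    ]
katori scene [337.7 291.6] 0.7 [ 0.7879 -0.0019  0.    ]
dosa_spatula top [161.4 237.1] 0.81 [0.4664 0.364  0.    ]
```

View pics/scene0.png

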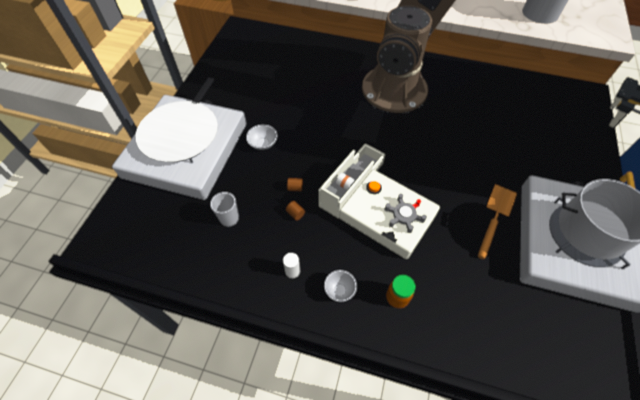

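View pics/top0.png

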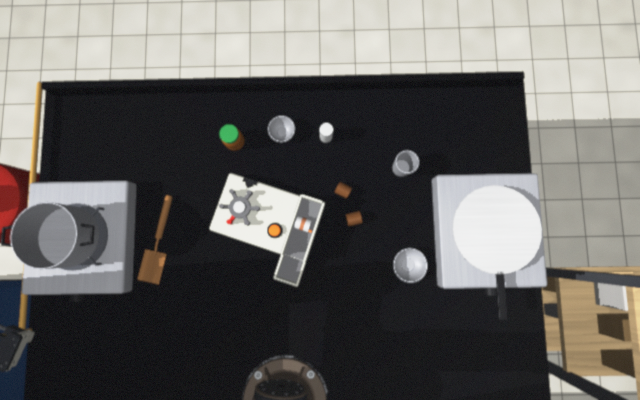

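Scene: the dispenser stands mid-counter with its wheel at (239,205), red lobe at (225,219) and key at (275,230) in the top view. Look-alikes for the pod are the brown ones at top (343,190) and (353,218); the aluminium pod with a copper band lies in the lane at (303,225). The spare sleeve is at (326,131). There is only one wheel and one orange key. Next I fit the dispenser pose and check it in a close crop.

```bash
cat >> h.py <<'E'
from scipy.optimize import least_squares
L=dict(wheel_hub=(0,.085,.074),pointer=(.06,.085,.05),key_top=(-.03,-.03,.066),tray=(-.12,-.105,.006),dispenser=(0,0,0))
def W(p,l):
    c,s=np.cos(p[2]),np.sin(p[2]);return np.array([p[0]+c*l[0]-s*l[1],p[1]+s*l[0]+c*l[1],l[2]])
E
python3 - <<'E'
from h import *
np.set_printoptions(precision=4,suppress=True)
for n in("top","scene"): im=grab_frame(n); (globals().__setitem__(n,im))
obs=[]
for k in("wheel_hub","pointer","key_top","tray"):
  for n in("top","scene"):
    r=mark_of(n,k)
    if r: obs.append((n,k,np.array(r[0]["location"])))
# orange key by colour
for n,im in(("top",top),("scene",scene)):
    h=cv2.cvtColor(im,cv2.COLOR_RGB2HSV);m=cv2.inRange(h,(10,200,180),(22,255,255))
    k,l,s,c=cv2.connectedComponentsWithStats(m);print(n,"orange",[(s[i],c[i]) for i in range(1,k) if s[i][4]>8])
    m=cv2.inRange(h,(0,180,120),(5,255,255))|cv2.inRange(h,(175,180,120),(180,255,255))
    k,l,s,c=cv2.connectedComponentsWithStats(m);print(n,"red",[(s[i],c[i]) for i in range(1,k) if s[i][4]>4])
f=lambda p:np.concatenate([proj(n,W(p,L[k]))-x for n,k,x in obs])
r=least_squares(f,[.53,.03,-.3],loss="soft_l1");p=r.x
print(p,np.degrees(p[2])); 
for n,k,x in obs: print(n,k,x,proj(n,W(p,L[k]))-x)
np.save("p.npy",p)
out=[]
for n,im,(x0,y0,w,hh) in(("top",top,(200,165,135,130)),("scene",scene,(310,135,135,130))):
    b=cv2.resize(im[y0:y0+hh,x0:x0+w],None,fx=2.96*1,fy=2.96,interpolation=cv2.INTER_CUBIC)[:,:,::-1].copy()
    def d(l,c):
        u=(proj(n,W(p,l))-(x0,y0)+.5)*2.96;cv2.circle(b,tuple(int(v) for v in u),2,c,-1)
    for k in L:
        if k!="dispenser": d(L[k],(255,0,255))
    for a in range(6): d((.05*np.cos(a*np.pi/3),.085+.05*np.sin(a*np.pi/3),.077),(255,255,0))
    for l in((-.087,.152,.05),(.087,.152,.05),(-.087,-.07,.05),(.087,-.141,.1),(-.16,-.141,.045)): d(l,(0,255,0))
    out.append(b)
cv2.imwrite("pics/fit.png",np.hstack(out))
E
```

```text
top orange []
top red [(array([  0, 166,  19,  67, 911], dtype=int32), array([  7.5214, 197.6125])), (array([228, 217,   6,   6,  15], dtype=int32), array([230.4667, 219.9333]))]
scene orange [(array([369, 182,  11,   9,  76], dtype=int32), array([374.1316, 185.7237]))]
scene red [(array([414, 200,   6,   7,  22], dtype=int32), array([416.9545, 203.2273]))]
[ 0.5218  0.0391 -0.3292] -18.85921195435555
top wheel_hub [237.7 204.2] [0.4628 1.2289]
scene wheel_hub [404.8 211.3] [0.8923 0.3297]
top pointer [246.8 187.7] [-0.1192 -0.986 ]
scene pointer [393.6 232. ] [-0.4377  0.0921]
top key_top [272.5 228.4] [ 1.1643 -0.1558]
scene key_top [371.9 185.5] [ 2.24  -0.223]
top tray [289.9 267.2] [ 0.5214 -0.8424]
scene tray [365.4 166.4] [ 0.5856 -1.2017]
```

View pics/fit.png

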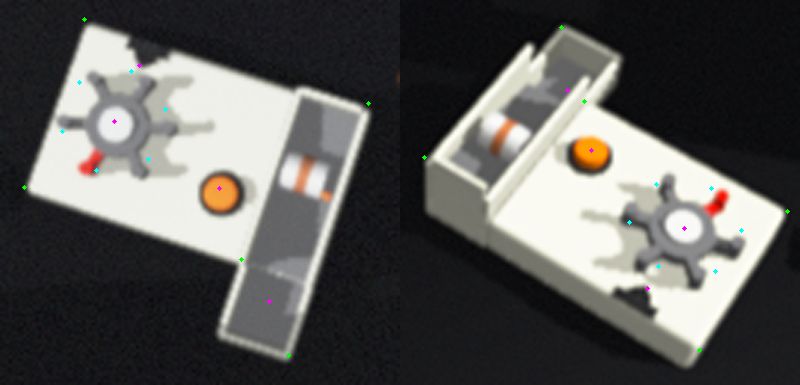

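The crop confirms wheel, key and pod. The predicted lobes sit about 20° off the seen ones, so I'll refit with corner pixels and measure the lobe angles.

```bash
python3 - <<'E'
from h import *
np.set_printoptions(precision=4,suppress=True)
S=2.96
o={"top":(200,165),"scene":(310,135)}
px=lambda n,u:np.array([(u[0]-(400 if n=="scene" else 0))/S+o[n][0],u[1]/S+o[n][1]])-.3
obs=[("top",(.087,.152,.05),(90,24)),("top",(-.087,.152,.05),(27,188)),("top",(.087,-.141,.1),(370,106)),("top",(-.160,-.141,.045),(289,357)),
("top",(-.03,-.03,.066),(221,193)),("top",(0,.085,.074),(115,123)),
("scene",(-.087,.152,.05),(787,211)),("scene",(.087,.152,.05),(690,352)),("scene",(-.03,-.03,.066),(591,151)),("scene",(0,.085,.074),(684,228)),("scene",(.087,-.141,.1),(427,159)),("scene",(-.16,-.141,.045),(563,28))]
f=lambda p:np.concatenate([proj(n,W(p,l))-px(n,u) for n,l,u in obs])
p=least_squares(f,[.53,.03,-.3],loss="soft_l1").x;print(p,np.degrees(p[2]));print(f(p).reshape(-1,2));np.save("p.npy",p)
hub=W(p,L["wheel_hub"]);print("hub",hub,"key",W(p,L["key_top"]),"ptr",W(p,L["pointer"]))
for n,us in(("top",[(148,82),(176,128),(141,173),(88,165),(62,122),(95,77)]),("scene",[(695,276),(638,266),(628,210),(668,182),(721,197),(738,242)])):
  P=np.array([at_z(n,px(n,u),.077)[:2] for u in us]);c=P.mean(0);print(n,"ctr",c)
  for u,q in zip(us,P-c): print(u,np.hypot(*q),np.degrees(np.arctan2(q[1],q[0])-p[2]))
E
```

```text
[ 0.5206  0.0378 -0.3374] -19.333689018503627
[[-1.2586 -1.6692]
 [-0.6259 -0.3325]
 [-0.1332 -0.0555]
 [-0.4092  0.0694]
 [-0.36   -1.1564]
 [ 0.1384 -0.6195]
 [-0.3377 -0.0607]
 [ 2.1771 -0.9073]
 [-0.3105 -0.9161]
 [-0.4696 -0.4215]
 [-1.1769 -1.5561]
 [-0.382  -0.8495]]
hub [0.5487 0.1181 0.074 ] key [0.4823 0.0195 0.066 ] ptr [0.6053 0.0982 0.05  ]
top ctr [0.5453 0.1146]
(148, 82) 0.048989793088653824 -15.672054028112106
(176, 128) 0.0550857271427012 -75.29676602258222
(141, 173) 0.05144826783798878 -135.57827829910846
(88, 165) 0.04761934656299141 162.59516751008047
(62, 122) 0.05379201248947544 105.91997030592246
(95, 77) 0.05115622960493006 45.60538606818189
scene ctr [0.5524 0.1169]
(695, 276) 0.049109475060351605 43.06780205869598
(638, 266) 0.05771841789411073 -12.149491592959523
(628, 210) 0.050072203362197684 -76.7911629163387
(668, 182) 0.049890788927491464 -136.8055272765451
(721, 197) 0.052139383710717954 165.1662130985905
(738, 242) 0.05106296557597534 109.41065549732619
```

Both cameras agree that the lobes rest about 15° clockwise of the pointer line, with red at about -196°, so 3 clicks are left. Plan: closed fingers, long side radial, pushing in the gap between lobes at a radius of 58 mm. I approach from the left, staying clear of the pot.

```bash
python3 -m handwheel '[{"delta_pos":[0,-1,0],"dr":[0,0,0]},{"delta_pos":[0,-1,0],"dr":[0,0,0]},{"delta_pos":[0,-1,0],"dr":[0,0,0]},{"delta_pos":[0,-1,0],"dr":[0,0,0]},{"delta_pos":[0,-1,0],"dr":[0,0,0]},{"delta_pos":[1,-1,0],"dr":[0,0,-6]},{"delta_pos":[1,-1,0],"dr":[0,0,-6]},{"delta_pos":[1,-1,0],"dr":[0,0,0]},{"delta_pos":[1,-1,0],"dr":[0,0,0]},{"delta_pos":[1,-1,0],"dr":[0,0,0]}]' 1 10
python3 -m handwheel '[{"delta_pos":[1,-1,0],"dr":[0,0,0]},{"delta_pos":[1,-1,0],"dr":[0,0,0]},{"delta_pos":[1,-1,0],"dr":[0,0,0]},{"delta_pos":[1,-1,0],"dr":[0,0,0]},{"delta_pos":[1,-1,0],"dr":[0,0,0]},{"delta_pos":[0,0,0],"dr":[0,0,0]},{"delta_pos":[0,0,0],"dr":[0,0,0]},{"delta_pos":[0,0,0],"dr":[0,0,0]}]'
```

```text
t: 2.9
eef_pos: [0.4043, 0.3243, 0.246]
ee_rot: [-3.141, -0.0, -0.594]
force: [-0.1, 1.2, 0.4]
width: 0.0135
gripper_force: 0.0
t: 3.7
eef_pos: [0.553, 0.1759, 0.2456]
ee_rot: [3.142, 0.0, -0.594]
force: [0.4, -0.3, -0.5]
width: 0.0003
gripper_force: 0.0
```

```bash
python3 -m handwheel '[{"delta_pos":[0.5,-0.17,-0.9],"dr":[0,0,0]},{"delta_pos":[0.45,-0.16,-0.9],"dr":[0,0,0]},{"delta_pos":[0,0,-0.9],"dr":[0,0,0]},{"delta_pos":[0,0,-0.9],"dr":[0,0,0]},{"delta_pos":[0,0,-0.7],"dr":[0,0,0]},{"delta_pos":[0,0,0],"dr":[0,0,0]},{"delta_pos":[0,0,0],"dr":[0,0,0]}]'
cat >> h.py <<'E'
def shot(name,cam="scene",x0=310,y0=135,w=135,hh=100,s=4):
    p=np.load("p.npy");im=grab_frame(cam)
    b=cv2.resize(im[y0:y0+hh,x0:x0+w],None,fx=s,fy=s,interpolation=cv2.INTER_CUBIC)[:,:,::-1].copy()
    e=get_state()["eef_pos"]
    for q,c in((W(p,L["wheel_hub"]),(255,0,255)),(e-[0,0,tip_reach],(0,255,0))):
        u=(proj(cam,q)-(x0,y0)+.5)*s;cv2.circle(b,tuple(int(v) for v in u),2,c,-1)
    cv2.imwrite(f"pics/{name}.png",b)
E
python3 -c "
from h import *;shot('a1')"
```

```text
t: 4.4
eef_pos: [0.5817, 0.1666, 0.1172]
ee_rot: [3.142, -0.0, -0.592]
force: [0.1, 0.3, -0.1]
width: 0.0006
gripper_force: 0.0
```

View pics/a1.png

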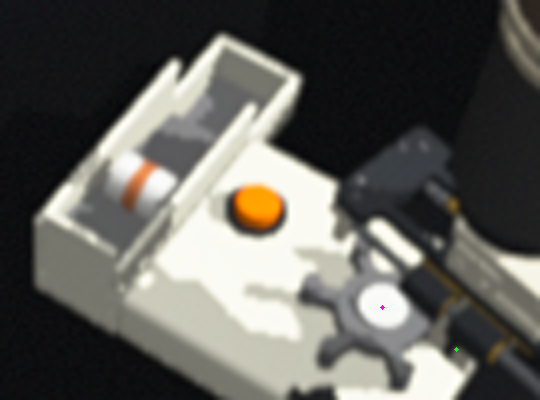

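The finger hangs over the wheel's left side, near (455,345), close to the gap between lobes. I'm descending gently.

```bash
python3 -m handwheel '[{"delta_pos":[0,0,-0.4],"dr":[0,0,0]},{"delta_pos":[0,0,-0.4],"dr":[0,0,0]},{"delta_pos":[0,0,-0.4],"dr":[0,0,0]},{"delta_pos":[0,0,0],"dr":[0,0,0]},{"delta_pos":[0,0,0],"dr":[0,0,0]}]'
python3 - <<'E'
import numpy as np
h=np.array([.5487,.1175])
for a in range(75,150,8):
    b=np.radians(a-19.3);q=h+.058*np.array([np.cos(b),np.sin(b)])
    if a>75: print(a,np.round((q-o)*1000/30,2))
    o=q
E
```

```text
t: 4.95
eef_pos: [0.5817, 0.1655, 0.08]
ee_rot: [3.14, 0.0, -0.594]
force: [0.6, 0.1, 0.1]
width: 0.0005
gripper_force: 0.0
83 [-0.23  0.14]
91 [-0.25  0.1 ]
99 [-0.26  0.07]
107 [-0.27  0.03]
115 [-0.27 -0.01]
123 [-0.27 -0.05]
131 [-0.26 -0.08]
139 [-0.24 -0.12]
147 [-0.22 -0.15]
```

```bash
python3 -m handwheel '[{"delta_pos":[-0.23,0.14,0],"dr":[0,0,8]},{"delta_pos":[-0.25,0.1,0],"dr":[0,0,8]},{"delta_pos":[-0.26,0.07,0],"dr":[0,0,8]},{"delta_pos":[-0.27,0.03,0],"dr":[0,0,8]},{"delta_pos":[-0.27,-0.01,0],"dr":[0,0,8]},{"delta_pos":[-0.27,-0.05,0],"dr":[0,0,8]},{"delta_pos":[-0.26,-0.08,0],"dr":[0,0,8]},{"delta_pos":[-0.24,-0.12,0],"dr":[0,0,8]},{"delta_pos":[-0.11,-0.07,0],"dr":[0,0,4]},{"delta_pos":[0,0,0],"dr":[0,0,0]}]'
python3 -m handwheel '[{"delta_pos":[0,0,0],"dr":[0,0,0]},{"delta_pos":[0,0,0],"dr":[0,0,0]}]'
python3 -m handwheel '[{"delta_pos":[0,0,0.7],"dr":[0,0,0]},{"delta_pos":[0,0,0.7],"dr":[0,0,0]},{"delta_pos":[0,0,1],"dr":[0,0,0]},{"delta_pos":[1,0.5,1],"dr":[0,0,-8]},{"delta_pos":[0.6,1,0],"dr":[0,0,-8]},{"delta_pos":[0,1,0],"dr":[0,0,-8]},{"delta_pos":[0,1,0],"dr":[0,0,-8]},{"delta_pos":[0,1,0],"dr":[0,0,-8]},{"delta_pos":[0,0,0],"dr":[0,0,0]}]'
cat >> h.py <<'E'
def red():
    p=np.load("p.npy");h=W(p,L["wheel_hub"])
    for n in("top","scene"):
        im=cv2.cvtColor(grab_frame(n),cv2.COLOR_RGB2HSV)
        m=cv2.inRange(im,(0,150,100),(6,255,255))|cv2.inRange(im,(174,150,100),(180,255,255))
        k,l,s,c=cv2.connectedComponentsWithStats(m)
        for i in range(1,k):
            q=at_z(n,c[i],.075)-h
            if np.hypot(*q[:2])<.075: print(n,"red",c[i],s[i][4],"r",round(np.hypot(*q[:2]),4),"local deg",round(np.degrees(np.arctan2(q[1],q[0])-p[2]),1))
E
python3 -c "
from h import *;red();shot('a2')"
```

```text
t: 5.95
eef_pos: [0.5173, 0.1662, 0.0813]
ee_rot: [-3.142, -0.001, 0.594]
force: [0.6, 1.0, 0.3]
width: 0.0005
gripper_force: 0.0
t: 6.15
eef_pos: [0.5173, 0.166, 0.0807]
ee_rot: [3.141, -0.0, 0.591]
force: [-0.2, -0.5, -0.4]
width: 0.0005
gripper_force: 0.0
t: 7.05
eef_pos: [0.5653, 0.304, 0.1819]
ee_rot: [3.141, 0.0, -0.109]
force: [-0.7, -0.5, -0.4]
width: 0.0002
gripper_force: 0.0
top red [245.82608696 220.26086957] 23 r 0.0465 local deg -134.4
scene red [400.06451613 198.38709677] 31 r 0.0414 local deg -131.2
```

View pics/a2.png

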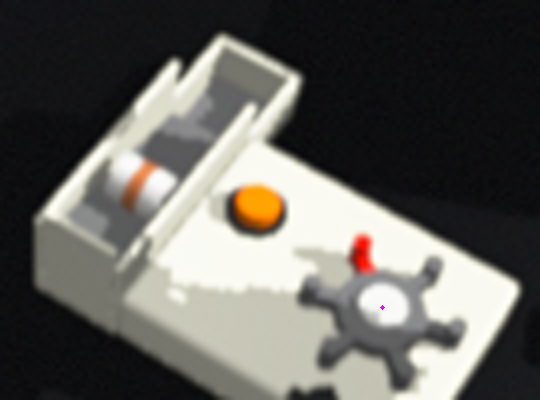

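One click done: red went from 164° to 226°. Second stroke, pushed a little farther, to see where the detent leaves it.

```bash
python3 -m handwheel '[{"delta_pos":[0.15,-1,0],"dr":[0,0,-7]},{"delta_pos":[0.15,-1,0],"dr":[0,0,-7]},{"delta_pos":[0.15,-1,0],"dr":[0,0,-7]},{"delta_pos":[0.1,-1,0],"dr":[0,0,-7]},{"delta_pos":[0,-0.6,-0.5],"dr":[0,0,0]},{"delta_pos":[0,0,-0.9],"dr":[0,0,0]},{"delta_pos":[0,0,-0.8],"dr":[0,0,0]},{"delta_pos":[0,0,0],"dr":[0,0,0]},{"delta_pos":[0,0,0],"dr":[0,0,0]}]'
python3 -m handwheel '[{"delta_pos":[0,0,-0.4],"dr":[0,0,0]},{"delta_pos":[0,0,-0.4],"dr":[0,0,0]},{"delta_pos":[0,0,-0.35],"dr":[0,0,0]},{"delta_pos":[0,0,0],"dr":[0,0,0]},{"delta_pos":[0,0,0],"dr":[0,0,0]}]'
```

```text
t: 8.1
eef_pos: [0.5817, 0.1623, 0.117]
ee_rot: [3.141, -0.0, -0.594]
force: [0.2, -0.9, 1.5]
width: 0.0004
gripper_force: 0.0
t: 8.6
eef_pos: [0.5815, 0.163, 0.0817]
ee_rot: [3.141, 0.0, -0.594]
force: [-0.3, -0.4, -0.2]
width: 0.0003
gripper_force: 0.0
```

```bash
python3 -m handwheel '[{"delta_pos":[-0.23,0.2,0],"dr":[0,0,8]},{"delta_pos":[-0.25,0.13,0],"dr":[0,0,8]},{"delta_pos":[-0.26,0.07,0],"dr":[0,0,8]},{"delta_pos":[-0.27,0.03,0],"dr":[0,0,8]},{"delta_pos":[-0.27,-0.01,0],"dr":[0,0,8]},{"delta_pos":[-0.27,-0.05,0],"dr":[0,0,8]},{"delta_pos":[-0.26,-0.08,0],"dr":[0,0,8]},{"delta_pos":[-0.24,-0.12,0],"dr":[0,0,8]},{"delta_pos":[-0.22,-0.15,0],"dr":[0,0,8]},{"delta_pos":[-0.1,-0.07,0],"dr":[0,0,3]}]'
python3 -m handwheel '[{"delta_pos":[0,0,0],"dr":[0,0,0]},{"delta_pos":[0,0,0],"dr":[0,0,0]},{"delta_pos":[0,0,0],"dr":[0,0,0]}]'
python3 -m handwheel '[{"delta_pos":[0,0,0.7],"dr":[0,0,0]},{"delta_pos":[0,0,0.7],"dr":[0,0,0]},{"delta_pos":[0,0,1],"dr":[0,0,0]},{"delta_pos":[1,0.5,1],"dr":[0,0,-8]},{"delta_pos":[0.8,1,0],"dr":[0,0,-8]},{"delta_pos":[0.3,1,0],"dr":[0,0,-8]},{"delta_pos":[0,1,0],"dr":[0,0,-8]},{"delta_pos":[0,1,0],"dr":[0,0,-8]},{"delta_pos":[0,0,0],"dr":[0,0,0]}]'
python3 -c "
from h import *;red();shot('a3','top',200,165,100,75,6)
p=np.load('p.npy')
for n in('top','scene'):
  for _ in range(3):
    r=mark_of(n,'pointer')[:1]+mark_of(n,'red_lobe')[:1]
    print(n,[(np.round(x['location'],1),round(x['conf'],2)) for x in r])
"
```

```text
t: 9.6
eef_pos: [0.5107, 0.1619, 0.083]
ee_rot: [3.141, -0.002, 0.721]
force: [0.5, 0.3, 0.0]
width: 0.0004
gripper_force: 0.2
t: 9.9
eef_pos: [0.5108, 0.1617, 0.0823]
ee_rot: [3.141, -0.0, 0.713]
force: [0.1, 0.3, 0.4]
width: 0.0002
gripper_force: 0.0
t: 10.8
eef_pos: [0.5737, 0.2996, 0.1833]
ee_rot: [3.142, 0.0, 0.013]
force: [-0.5, 0.9, -0.5]
width: 0.0005
gripper_force: 0.0
top red [254.21428571 203.89285714] 28 r 0.0442 local deg -65.4
scene red [388.66666667 211.08333333] 48 r 0.0444 local deg -54.4
top [(array([246.8, 189. ]), 0.65), (array([254.1, 201.7]), 0.59)]
top [(array([246.8, 189. ]), 0.65), (array([254.1, 201.7]), 0.59)]
top [(array([246.8, 189. ]), 0.65), (array([254.1, 201.7]), 0.59)]
scene [(array([394.7, 232.8]), 0.81), (array([388.1, 210.7]), 0.67)]
scene [(array([394.7, 232.8]), 0.81), (array([388.1, 210.7]), 0.67)]
scene [(array([394.7, 232.8]), 0.81), (array([388.1, 210.7]), 0.67)]
```

View pics/a3.png

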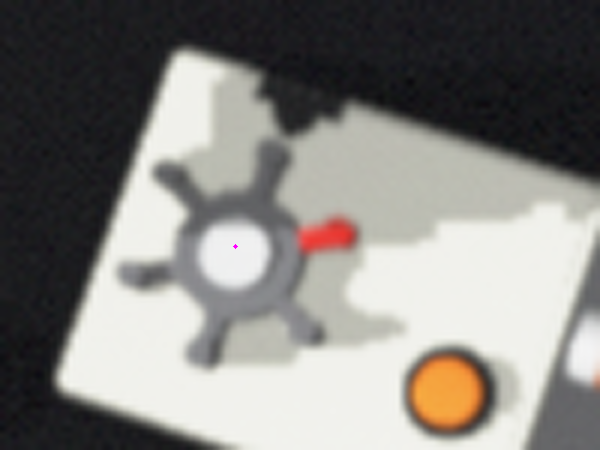

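The red lobe is now one click short, at -60°. The lobe at (275,155) lines up with the pointer at (295,130), and the gaps are now centred at 90°. For the last stroke I descend there and sweep, ending slowly.

```bash
python3 -m handwheel '[{"delta_pos":[-0.1,-1,0],"dr":[0,0,-7]},{"delta_pos":[-0.1,-1,0],"dr":[0,0,-7]},{"delta_pos":[0,-1,0],"dr":[0,0,-6]},{"delta_pos":[0,-1,0],"dr":[0,0,0]},{"delta_pos":[0,-0.25,-0.5],"dr":[0,0,0]},{"delta_pos":[0,0,-0.9],"dr":[0,0,0]},{"delta_pos":[0,0,-0.8],"dr":[0,0,0]},{"delta_pos":[0,0,0],"dr":[0,0,0]},{"delta_pos":[0,0,0],"dr":[0,0,0]}]'
python3 -m handwheel '[{"delta_pos":[0,0,-0.4],"dr":[0,0,0]},{"delta_pos":[0,0,-0.4],"dr":[0,0,0]},{"delta_pos":[0,0,-0.4],"dr":[0,0,0]},{"delta_pos":[0,0,0],"dr":[0,0,0]},{"delta_pos":[0,0,0],"dr":[0,0,0]}]'
```

```text
t: 12.45
eef_pos: [0.5677, 0.169, 0.1184]
ee_rot: [3.141, 0.0, -0.332]
force: [0.2, 0.0, 0.4]
width: 0.0002
gripper_force: 0.0
t: 12.95
eef_pos: [0.5674, 0.1689, 0.0816]
ee_rot: [3.141, 0.0, -0.332]
force: [-0.3, 0.4, -0.0]
width: 0.0003
gripper_force: 0.0
```

```bash
python3 -m handwheel '[{"delta_pos":[-0.25,0.14,0],"dr":[0,0,8]},{"delta_pos":[-0.27,0.06,0],"dr":[0,0,8]},{"delta_pos":[-0.27,-0.01,0],"dr":[0,0,8]},{"delta_pos":[-0.27,-0.05,0],"dr":[0,0,8]},{"delta_pos":[-0.26,-0.08,0],"dr":[0,0,8]},{"delta_pos":[-0.12,-0.06,0],"dr":[0,0,4]},{"delta_pos":[-0.12,-0.06,0],"dr":[0,0,4]},{"delta_pos":[-0.11,-0.07,0],"dr":[0,0,4]},{"delta_pos":[-0.11,-0.08,0],"dr":[0,0,4]},{"delta_pos":[-0.11,-0.08,0],"dr":[0,0,4]}]'
python3 -m handwheel '[{"delta_pos":[0,0,0],"dr":[0,0,0]},{"delta_pos":[0,0,0],"dr":[0,0,0]},{"delta_pos":[0,0,0],"dr":[0,0,0]}]'
python3 -m handwheel '[{"delta_pos":[0,0,0.7],"dr":[0,0,0]},{"delta_pos":[0,0,0.7],"dr":[0,0,0]},{"delta_pos":[0,0,1],"dr":[0,0,0]},{"delta_pos":[1,0.5,1],"dr":[0,0,-8]},{"delta_pos":[0.8,1,0],"dr":[0,0,-8]},{"delta_pos":[0.3,1,0],"dr":[0,0,-8]},{"delta_pos":[0,1,0],"dr":[0,0,-8]},{"delta_pos":[0,1,0],"dr":[0,0,-8]},{"delta_pos":[0,0,0],"dr":[0,0,0]}]'
python3 -c "
from h import *;red();shot('a4','top',200,165,100,75,6)"
```

```text
t: 13.95
eef_pos: [0.5114, 0.1609, 0.0829]
ee_rot: [3.141, -0.002, 0.718]
force: [0.6, 0.2, 1.2]
width: 0.0004
gripper_force: 0.2
t: 14.25
eef_pos: [0.5111, 0.1605, 0.0823]
ee_rot: [3.141, -0.0, 0.713]
force: [0.3, -0.1, 0.1]
width: 0.0006
gripper_force: 0.0
t: 15.15
eef_pos: [0.574, 0.2983, 0.1834]
ee_rot: [3.141, -0.0, 0.013]
force: [-1.3, -0.5, 0.3]
width: 0.0006
gripper_force: 0.0
top red [244.40909091 192.5       ] 22 r 0.0404 local deg -4.3
scene red [396.72972973 224.05405405] 37 r 0.0477 local deg 1.3
```

View pics/a4.png

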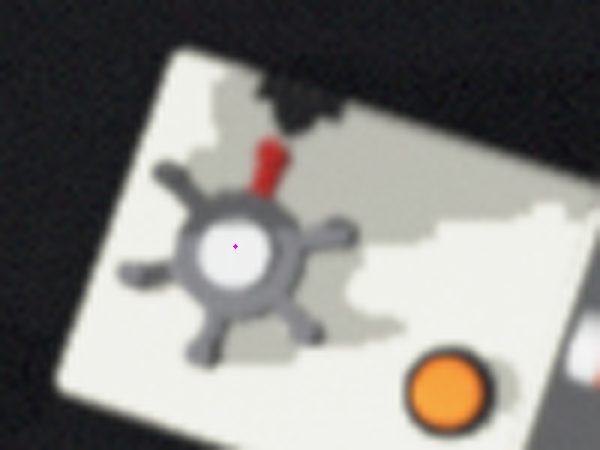

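The red lobe stands at the pointer. Next is the key at (0.481, 0.0195).

```bash
python3 -m handwheel '[{"delta_pos":[-0.31,-0.93,0],"dr":[0,0,0]},{"delta_pos":[-0.31,-0.93,0],"dr":[0,0,0]},{"delta_pos":[-0.31,-0.93,0],"dr":[0,0,0]},{"delta_pos":[-0.31,-0.93,0],"dr":[0,0,0]},{"delta_pos":[-0.31,-0.93,0],"dr":[0,0,0]},{"delta_pos":[-0.31,-0.93,0],"dr":[0,0,0]},{"delta_pos":[-0.31,-0.93,0],"dr":[0,0,0]},{"delta_pos":[-0.31,-0.93,0],"dr":[0,0,0]},{"delta_pos":[-0.31,-0.93,0],"dr":[0,0,0]},{"delta_pos":[-0.31,-0.93,0],"dr":[0,0,0]}]'
python3 -m handwheel '[{"delta_pos":[0,0,0],"dr":[0,0,0]},{"delta_pos":[0,0,-0.9],"dr":[0,0,0]},{"delta_pos":[0,0,-0.9],"dr":[0,0,0]},{"delta_pos":[0,0,-0.8],"dr":[0,0,0]},{"delta_pos":[0,0,0],"dr":[0,0,0]},{"delta_pos":[0,0,0],"dr":[0,0,0]}]'
```

```text
t: 16.3
eef_pos: [0.4799, 0.0143, 0.1844]
ee_rot: [-3.141, -0.001, 0.017]
force: [1.0, -0.1, -0.0]
width: 0.0005
gripper_force: 0.0
t: 16.9
eef_pos: [0.4809, 0.016, 0.1065]
ee_rot: [3.141, 0.0, 0.017]
force: [0.7, -0.9, 0.7]
width: 0.0005
gripper_force: 0.0
```

```bash
python3 -m handwheel '[{"delta_pos":[0,0.12,-0.2],"dr":[0,0,0]},{"delta_pos":[0,0,-0.2],"dr":[0,0,0]},{"delta_pos":[0,0,-0.2],"dr":[0,0,0]},{"delta_pos":[0,0,-0.2],"dr":[0,0,0]},{"delta_pos":[0,0,-0.2],"dr":[0,0,0]},{"delta_pos":[0,0,0],"dr":[0,0,0]},{"delta_pos":[0,0,0],"dr":[0,0,0]}]'
```

```text
t: 17.6
eef_pos: [0.4811, 0.0201, 0.0771]
ee_rot: [-3.142, -0.001, 0.017]
force: [-7.0, 1.4, 17.8]
width: 0.0004
gripper_force: 9.0
```

```bash
python3 -m handwheel '[{"delta_pos":[0,0,-0.03],"dr":[0,0,0]},{"delta_pos":[0,0,0],"dr":[0,0,0]},{"delta_pos":[0,0,0],"dr":[0,0,0]},{"delta_pos":[0,0,0],"dr":[0,0,0]},{"delta_pos":[0,0,0],"dr":[0,0,0]},{"delta_pos":[0,0,0],"dr":[0,0,0]},{"delta_pos":[0,0,0],"dr":[0,0,0]},{"delta_pos":[0,0,0],"dr":[0,0,0]},{"delta_pos":[0,0,0],"dr":[0,0,0]},{"delta_pos":[0,0,0],"dr":[0,0,0]}]'
python3 -m handwheel '[{"delta_pos":[0,0,0],"dr":[0,0,0]},{"delta_pos":[0,0,0],"dr":[0,0,0]},{"delta_pos":[0,0,0],"dr":[0,0,0]},{"delta_pos":[0,0,0],"dr":[0,0,0]},{"delta_pos":[0,0,0],"dr":[0,0,0]},{"delta_pos":[0,0,0],"dr":[0,0,0]},{"delta_pos":[0,0,0],"dr":[0,0,0]},{"delta_pos":[0,0,0],"dr":[0,0,0]}]'
python3 -c "
from h import *;shot('a5')"
```

```text
t: 18.6
eef_pos: [0.4812, 0.0201, 0.077]
ee_rot: [-3.142, -0.001, 0.018]
force: [-9.6, 2.5, 26.7]
width: 0.0006
gripper_force: 13.7
t: 19.4
eef_pos: [0.4811, 0.0201, 0.0769]
ee_rot: [-3.142, -0.001, 0.018]
force: [-9.4, 2.8, 26.9]
width: 0.0004
gripper_force: 13.7
```

View pics/a5.png

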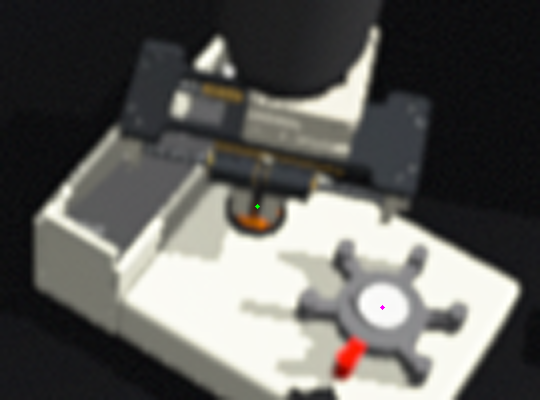

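The pod has left its place at about (140,185) and the key is down. I'm rising straight up, clearing away to the left, and checking.

```bash
python3 -m handwheel '[{"delta_pos":[0,0,0.4],"dr":[0,0,0]},{"delta_pos":[0,0,0.6],"dr":[0,0,0]},{"delta_pos":[0,0,0.9],"dr":[0,0,0]},{"delta_pos":[0,0,1],"dr":[0,0,0]},{"delta_pos":[0,0,1],"dr":[0,0,0]},{"delta_pos":[0.2,1,0],"dr":[0,0,0]},{"delta_pos":[0.2,1,0],"dr":[0,0,0]},{"delta_pos":[0.2,1,0],"dr":[0,0,0]},{"delta_pos":[0.2,1,0],"dr":[0,0,0]},{"delta_pos":[0.2,1,0],"dr":[0,0,0]}]'
python3 -m handwheel '[{"delta_pos":[0.2,1,0],"dr":[0,0,0]},{"delta_pos":[0.2,1,0],"dr":[0,0,0]},{"delta_pos":[0.2,1,0],"dr":[0,0,0]},{"delta_pos":[0,1,0],"dr":[0,0,0]},{"delta_pos":[0,1,0],"dr":[0,0,0]},{"delta_pos":[0,0,0],"dr":[0,0,0]},{"delta_pos":[0,0,0],"dr":[0,0,0]},{"delta_pos":[0,0,0],"dr":[0,0,0]}]'
python3 -c "
from h import *;red();shot('a6')"
```

```text
t: 20.45
eef_pos: [0.5108, 0.171, 0.1917]
ee_rot: [3.141, 0.0, 0.017]
force: [0.4, 0.1, -0.9]
width: 0.0005
gripper_force: 0.0
t: 21.25
eef_pos: [0.5286, 0.3192, 0.1917]
ee_rot: [3.141, 0.001, 0.016]
force: [0.2, -0.2, -0.1]
width: 0.0005
gripper_force: 0.0
top red [244.52173913 192.43478261] 23 r 0.0406 local deg -4.6
scene red [396.725 224.   ] 40 r 0.0476 local deg 1.2
```

View pics/a6.png

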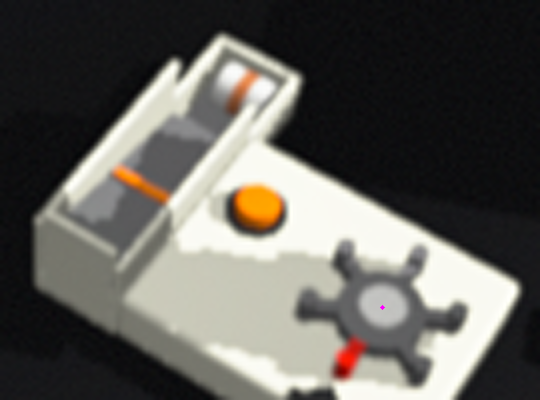

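The pod lies in the tray at (245,88), the orange gate and key are up again, and the red lobe at (348,357) is at the pointer.

```bash
python3 -c "
from station import *;print(job_done())"
```

```text
the job is handed in; nothing more can be done
None
```

The job is handed in at about 21 s: the wheel was clicked round three times until the red lobe stood at the pointer, then the key was pressed fully down and released, and the pod rolled into the catch tray.

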